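# Set the extractor speed and snap its guard cover on

## Robot

A 7-joint arm with a two-finger parallel gripper is mounted at the origin on a cart in front of the work surface, level with it; the furniture and walls round the work are solid. World frame = base frame: x ahead of the robot, y to its left, z up, the work surface at z = 0. Lengths are in m, angles in rad, forces in N, time in s.
With the tool pointing down it reaches from about 0.4 to 0.85 m from the base axis. Payload 10.4 kg.
Tool frame: the origin (TCP) lies between the finger pads; the fingertips stand 19 mm ahead of it and the grasp point (between the pads) is the TCP; z points along the fingers, x is the direction in which the jaws open and shut, and the axes are right-handed (so a half turn about z gives the same grasp; the last joint's range is limited). The gripper opens to 87 mm and grips with 3 to 60 N. Pads are 19 mm wide; open, the fingers measure 117 mm over their backs; the gripper's body (75 mm by 190 mm) begins 51 mm behind the grasp point.
Start: joints at [1.269, 0.332, -0.065, 1.46, 0.022, 1.35, -0.088], TCP at [0.172, -0.601, 0.242] pointing down, gripper open.
Joint ranges: [-2.6, 2.6], [-0.5, 2.12], [-1.47, 1.34], [0.16, 2.42], [-1.27, 4.41], [0.06, 2.06], [-2.6, 2.6]. Speed limits (rad/s): [2.22, 2.22, 2.79, 2.79, 3.14, 3.14, 3.14].

## Interface

Orientations are given as a unit quaternion [x, y, z, w].
In Python, from bench import * gives the robot as it stands.
- The arm moves only by the tool step_arm, never from a script. Its argument "commands" is a list of rows, each a list of 6 numbers: the shift along the tool's x, y, z in m, then the turn, a rotation vector about the tool's x, y, z in rad. In form: [[tx, ty, tz, rx, ry, rz], ...]. A call has 1 to 12 rows; each row shifts and turns the commanded pose from where the row before left it, along the tool's axes as they then stand; what a row does not reach is not made up. A row lasts 1/10 s, in which the tool goes at most 50 mm and 8.59 degrees, less where a joint would pass 70% of its speed; a pose out of reach is approached as far as the arm can. A call with a gripper value outside its range is refused whole. "gripper" is the opening, from 0 (shut) to 1 (fully open), set as the call begins (left out, the last holds). The fingers move at their own pace and stop on an object; "grip_force" is the grip in N (left out, the last holds). Time passes only in rows, so rows that do not move let the fingers close. It gives the time, the measured TCP pose, the force and the opening at its end, in the units of the state.
- read_state(): the state, without advancing time (a new reading comes with each control period).
- camera(name): name is "scene" or "top"; returns the picture (420x560x3 uint8, red, green, blue); there is no depth.
- get_calibration(name): a dict with "fx", "fy", "cx", "cy" (pixels), "R" (3x3) and "t" (3): a world point X has camera coordinates R X + t. Camera axes: x right, y down, z forward; pixel columns grow to the right and rows downward; lengths in m; the calibration is good to about 2 mm. A picture is of the moment at which its call begins. get_calibration takes no time and is no camera call.
- close_job(): hands the job in, once; it reports no verdict.
The state is a dict: "time": time; "joint_positions": joint angles; "joint_vel": joint speeds; "joint_torque": joint torques, N m; "ee_pos": TCP position; "eef_rot": TCP orientation; "ft_force": force on the tool from outside, world axes, zero at the start; "torque": the same for the moment, N m; "width": finger opening in m.
Only numpy, scipy, OpenCV 4.12 (cv2) and the standard library are available. Lean on these libraries where they do the work, as an engineer would, in place of code of your own. Each camera call takes 0.05 s, during which the arm holds its last target. There are 200 camera calls.

## Task

Turn the black speed selector on the dust-extractor control box to the green mark. Then snap the clear guard cover down over the selector so that both its clips click into the slots, and go on pressing it flush onto the box against its rubber seal: finish like that, still holding it down, so that I can drive in the retaining screws. Leave the small blue parts bin on the bench, the screwdriver and the masking tape where they lie.

Things in the scene. Friction and masses are not known exactly. Their poses are not given: they have to be found in the camera images.
- control_box: Grey metal control box fixed to the bench, 124 mm (x) by 196 mm (y) by 56 mm high, flat grey lid, small feet at both y ends, green lamp on its -x face. Origin under its centre, on the bench; yaw within 0.3 rad. Mid-lid stands the black selector, inside a rectangular black rubber seal; beyond the seal, at each y end, is one slot for the cover's clips.
- seat (a point): Point on the lid's upper face (56 mm above the bench) on the selector's axis, midway between the slots; axes as the box. The seated cover is centred over this point, its x along the box's x, either way round. Slots: 44 mm along x, 10.5 mm along y, centres 65.25 mm from this point along +y and -y.
- selector_grip (a point): Point on the selector's upright axis, 18 mm above the lid; axes as the box (not turning with the knob). Black knob: round foot 32 mm wide, 8 mm high; on it a bar grip 36 mm long, 13 mm wide, 8 to 28 mm above the lid, white pointer line at one end. On the dial, on the box's +x side, lie four marks 22 mm from the axis; clockwise from above: blue, green, yellow, red.
- selector (a joint): Angle of the selector in rad, growing clockwise seen from above. At 0 it points at the blue mark, 0.785 rad counter-clockwise from the box's +x direction; green is at 0.524, yellow 1.047, red 1.571. Spring detents (up to about 0.1 N m) pull it into the nearest mark. End stops at -0.13 and 1.7. It starts at yellow or red.
- seal (a joint): How far the rubber seal is pressed down, in m: 0 free, about 0.006 when the cover lies flush on the lid. The seal is a tube laid as a rectangle of 71 mm (x) by 104 mm (y); free, it stands 6 mm above the lid. It is springy, 1.5 N per mm, and sinks level with the lid.
- cover_grip (a point): Centre of the clear hood (yellow ribs on its two gripping sides) of the loose guard cover, to be gripped across its 60 mm width (along x). The hood is hollow, 60 mm (x) by 84 mm (y) by 36 mm high, this point half-way up. Under the hood is a flat yellow flange, 86 mm (x) by 148 mm (y), 3 mm thick; its upper face is 18 mm, its underside 21 mm, the leg tips 42 mm below this point. Starts upright.
- cover_underside (a point): Centre of the underside of the cover's flange. The clips meet spring catches in the slots when it is about 12 mm above the lid; the resistance grows to some 10 to 16 N and suddenly drops at 5 mm above the lid: clicked in. Let go then, the cover would stand about 3 mm off the lid on the seal; to press it on to flush takes about 8 to 9 N.
- cover: The guard cover (about 70 g). Origin midway between the leg tips, 42 mm below cover_grip; x across the hood, y along the flange, z up. At each y end a clip leg 40 mm wide (x), 21 mm long hangs from the flange, 62 to 66 mm from the centre, with a hook on its outer face out to 68.5 mm and a tapered tip. About 2 mm play each way in the slots.
- parts_bin: Small open blue parts bin, 93 mm by 71 mm, 51 mm high, bystander. Origin under its centre.
- screwdriver: Screwdriver with orange handle, 235 mm long, 35 mm high, bystander. Origin under its centre.
- masking_tape: Roll of masking tape lying flat, 96 mm wide, 25 mm high, bystander. Origin under its centre.

How it is judged:
On the way, in this order (a step that is already met when the one before it is completed fails the run):
1. the selector points at the green mark (within 0.15 rad) while the cover is still off the box (value of joint selector between 0.374 and 0.674 rad and distance between cover_underside and seat above 0.03 m), for 0.2 s.
2. the cover has clicked in over the selector: its flange is centred and less than 4.2 mm above the lid (z of cover_underside in the frame of seat below 0.0042 m and horizontal distance between cover_underside and seat below 0.004 m and angle between the z axis of cover and the z axis of control_box, either way round below 0.05 rad), for 0.2 s.
At the end, for the whole second after the job is handed in: The selector points at green (within 0.15 rad); the cover is clipped on over it, centred within 4 mm and square, and the robot still presses it down: flange under 1.5 mm from the lid, seal squeezed more than 4.5 mm (about 7 N). The clips alone leave about 3 mm (value of joint selector between 0.374 and 0.674 rad and z of cover_underside in the frame of seat between -0.003 and 0.0015 m and horizontal distance between cover_underside and seat below 0.004 m and angle between the z axis of cover and the z axis of control_box, either way round below 0.04 rad and angle between the y axis of cover and the y axis of control_box, either way round below 0.1 rad and value of joint seal above 0.0045 m and linear speed of cover below 0.02 m/s and contact force between any of the fingers, the arm and cover above 2 N); the arm keeps its last pose, push and grip.
It fails at once if the small blue parts bin, the screwdriver or the masking tape is moved more than 3 cm (distance of any of parts_bin, screwdriver, masking_tape from where it was at the start of the episode above 0.03 m).
It also fails if it takes over 61 s, if anything falls off the work surface, if the arm or the gripper's body presses on something with over 40 N, if the wrist force passes 120 N, or if a joint passes its speed limit or range.

## Working session

There is one attempt and no reset: what is moved stays moved. The work goes in short steps, Python scripts to look and compute and a tool call to move; the robot and the scene stay as the last step left them, time stands still between calls to the robot, and variables do not carry over. Pictures are saved under pics/ and viewed, on a budget of 10 in all, crops included, one or two more only if the job needs it, and the job is handed in when it is done.

Besides the shell and the picture viewer there is one more tool, called after "Emit:" as name(argument=value, ...) on one line, values as JSON. step_arm: Moves the arm, as the interface text tells. Its arguments: {"type":"object","properties":{"commands":{"type":"array","items":{"type":"array","items":{"type":"number"}}},"gripper":{"type":"number"},"grip_force":{"type":"number"}},"required":["commands"]}

```bash
mkdir -p pics
python3 - <<'E'
from bench import *
import cv2
for n in("scene","top"):
    im=camera(n); cv2.imwrite(f"pics/{n}0.png",cv2.resize(im[:,:,::-1],(800,600),interpolation=cv2.INTER_CUBIC))
    c=get_calibration(n); print(n,c)
print(read_state())
E
```

```text
scene {'fx': 406.163689877807, 'fy': 406.163689877807, 'cx': 278.6216821543009, 'cy': 212.88230964773498, 'R': array([[-0.59689071, -0.80215969,  0.01616498],
       [-0.36856134,  0.25624072, -0.89359008],
       [ 0.71265982, -0.5393334 , -0.44859275]]), 't': array([0.53031021, 0.25424741, 0.6477449 ])}
top {'fx': 542.9560386322935, 'fy': 542.9560386322935, 'cx': 286.67993639279837, 'cy': 212.66583522346636, 'R': array([[-0.01377525, -0.99979233, -0.01501791],
       [-0.99267423,  0.01547709, -0.11982627],
       [ 0.12003381,  0.01325726, -0.99268128]]), 't': array([0.22208411, 0.60664209, 1.23057808])}
{'time': 0.1, 'joint_positions': array([ 1.26938791,  0.33280989, -0.06466839,  1.46085366,  0.02163008,
        1.34989849, -0.08849119]), 'joint_vel': array([ 0.00080634, -0.00155496,  0.00032765, -0.00306262,  0.00054217,
        0.0002328 , -0.00025653]), 'joint_torque': array([ 2.25520758e-03, -6.24549866e+01,  2.52360088e-02, -3.90717030e+01,
       -6.14616042e-02,  3.66720767e-02,  1.60179104e-05]), 'ee_pos': array([ 0.17188867, -0.60056617,  0.24083441]), 'eef_rot': array([ 7.98503051e-01, -6.01990425e-01, -5.36176425e-04, -3.43512666e-04]), 'ft_force': array([-0.57490494, -0.76875753, -0.01794942]), 'torque': array([-0.01390216,  0.01242871,  0.03306108]), 'width': 0.08720324706781185}
```

View pics/scene0.png

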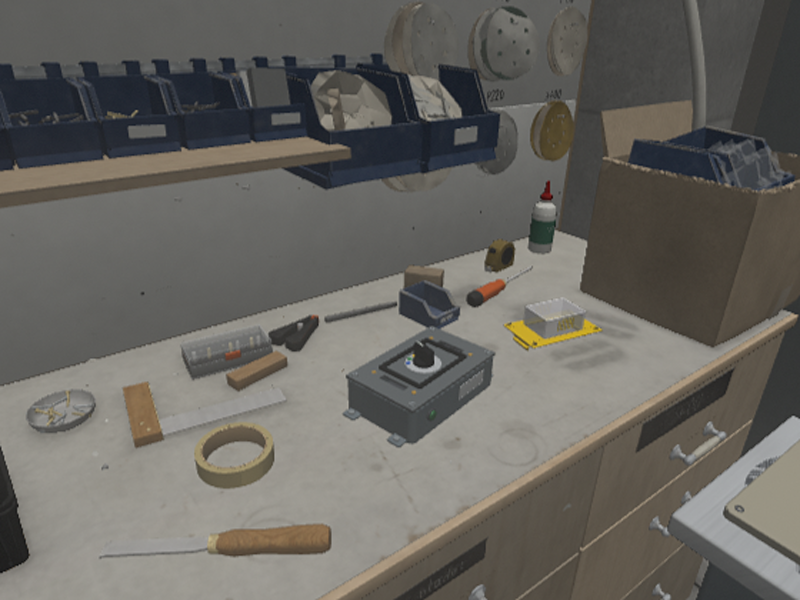

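View pics/top0.png

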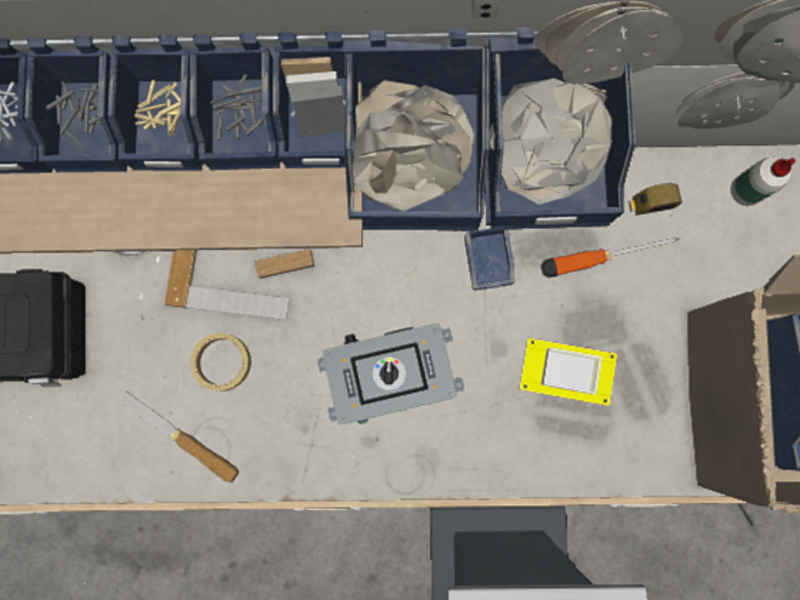

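The overview shows the box at about (390,373) and the cover at (570,372) in the top view. The bin is at (490,258), the screwdriver at (600,260) and the tape at (220,362). Next I'll take enlarged crops of the box and cover.

Run:
```python
from bench import *
import cv2,numpy as np
im=camera("top")[:,:,::-1]
# crops cols 220-330, rows 220-300 ; cols 355-440
a=cv2.resize(im[220:300,220:330],None,fx=7,fy=7,interpolation=cv2.INTER_CUBIC)
cv2.imwrite("pics/box1.png",a)
b=cv2.resize(im[225:295,350:450],None,fx=8,fy=8,interpolation=cv2.INTER_CUBIC)
cv2.imwrite("pics/cov1.png",b)
```

```text
(no output)
```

View pics/box1.png

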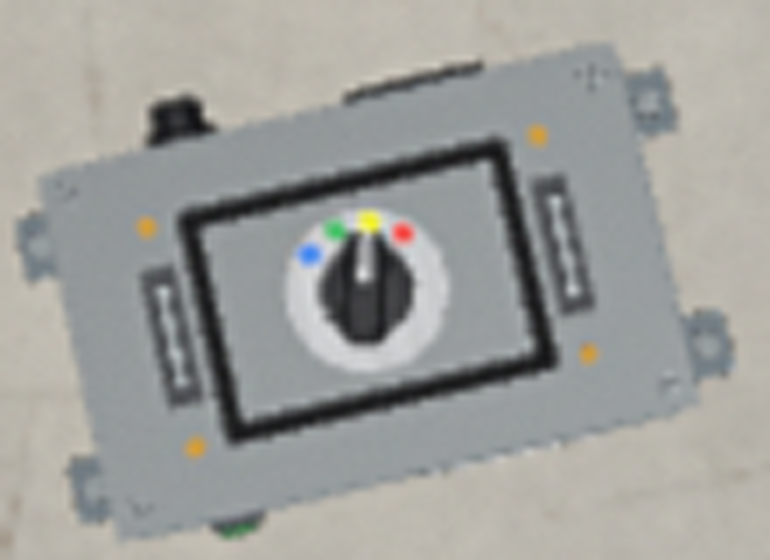

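View pics/cov1.png

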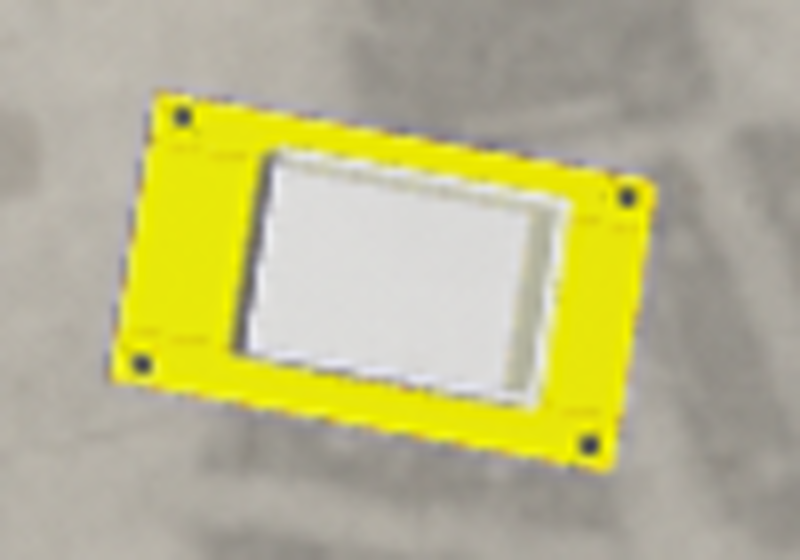

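```bash
cat > h.py <<'E'
from bench import *
import numpy as np, cv2
from scipy.spatial.transform import Rotation as Ro
def px2w(n,uv,z):
    c=get_calibration(n); uv=np.atleast_2d(uv).astype(float); R,t=c["R"],c["t"]
    d=np.c_[(uv[:,0]-c["cx"])/c["fx"],(uv[:,1]-c["cy"])/c["fy"],np.ones(len(uv))]@R
    o=-R.T@t; return o+d*((z-o[2])/d[:,2])[:,None]
def w2px(n,X):
    c=get_calibration(n); p=np.atleast_2d(X)@c["R"].T+c["t"]
    return np.c_[p[:,0]/p[:,2]*c["fx"]+c["cx"],p[:,1]/p[:,2]*c["fy"]+c["cy"]]
def crop(uv,x0,y0,k): return (np.array(uv)+.5)/k-.5+[x0,y0]
def plan(pos,yaw):
    """turn (about tool z, to bring jaw axis to yaw) then shift in the turned, vertical tool frame"""
    s=read_state(); R=Ro.from_quat(s["eef_rot"]).as_matrix()
    y0=np.arctan2(R[1,0],R[0,0]); d=(yaw-y0+np.pi/2)%np.pi-np.pi/2
    y=y0+d; T=np.array([[np.cos(y),np.sin(y),0],[np.sin(y),-np.cos(y),0],[0,0,-1]])
    print("tilt",np.round(Ro.from_matrix(T.T@Ro.from_euler('z',d).as_matrix()@R).as_rotvec(),4),"turn rz",round(-d,4),"shift after turn",np.round(T.T@(np.array(pos)-s["ee_pos"]),4),"t",s["time"],"F",np.round(s["ft_force"],2),"w",s["width"],"pos",np.round(s["ee_pos"],4),"j7",s["joint_positions"][6])
E
python3 - <<'E'
from h import *
sl=px2w("top",crop([(171,337),(562,245)],220,220,7),.056)
do=px2w("top",crop([(147,228),(538,136),(589,354),(196,447)],220,220,7),.056)
kn=px2w("top",crop([(367,291)],220,220,7),.06)
print(sl,np.linalg.norm(sl[0]-sl[1]),sl.mean(0),do.mean(0),kn)
a=lambda v:np.degrees(np.arctan2(v[1],v[0]))
print("box y yaw",a(sl[0]-sl[1]),a(do[0]-do[1]),a(do[3]-do[2]),"x",a(do[0]-do[3]),a(do[1]-do[2]))
f=px2w("top",crop([(155,92),(655,180),(612,470),(110,380)],350,225,8),.024)
g=px2w("top",crop([(182,117),(627,197),(589,445),(142,364)],350,225,8),.024)
print(f.mean(0),g.mean(0),"cov y",a(f[0]-f[1]),a(f[3]-f[2]),a(g[0]-g[1]),a(g[3]-g[2]),np.linalg.norm(f[0]-f[1]),np.linalg.norm(f[0]-f[3]))
E
```

```text
[[0.48287283 0.31189917 0.056     ]
 [0.51091742 0.18417948 0.056     ]] 0.13076244817368307 [0.49689512 0.24803932 0.056     ] [0.49693515 0.2477413  0.056     ] [[0.4967566  0.24775337 0.06      ]]
box y yaw 102.38441964329039 102.40596845739185 102.43555500597137 x 12.410420823407234 12.238076029750767
[ 0.49744753 -0.04323978  0.024     ] [ 0.49731769 -0.04384055  0.024     ] cov y 79.09159324273958 79.04583922754992 78.88934835828613 78.92859888285922 0.14749265631562425 0.08519373367795825
```

Run:
```python
from h import *
s=560/800
b=px2w("scene",np.array([(715,342),(582,288)])*s,0); print("box base",b)
for z in (.1,.15,.2,.25,.3): print(z,w2px("scene",b+[0,0,z])/s)
print(px2w("scene",np.array([(800,318)])*s,0),px2w("top",np.array([(700,500),(690,500),(760,255)])*s,0))
plan([.497,.248,.2],np.radians(87.4))
```

```text
box base [[ 0.31922238 -0.27260477  0.        ]
 [ 0.59769089 -0.26438978  0.        ]]
0.1 [[730.5072969  290.6910571 ]
 [589.8456781  243.12140103]]
0.15 [[738.80727697 263.22893998]
 [593.99825037 219.36798892]]
0.2 [[747.5065191  234.44578582]
 [598.31617519 194.66873232]]
0.25 [[756.63454239 204.24392477]
 [602.80952955 168.96598928]]
0.3 [[766.2238495  172.5158155 ]
 [607.4892262  142.19733697]]
[[ 0.27086299 -0.49899467  0.        ]] [[ 0.28571758 -0.2542978   0.        ]
 [ 0.28590931 -0.23811918  0.        ]
 [ 0.68814146 -0.3785307   0.        ]]
tilt [-0.     -0.0011 -0.    ] turn rz 0.3242 shift after turn [-0.8625 -0.2862  0.041 ] t 0.15 F [ 0.52 -0.23 -0.88] w 0.08713713896264365 pos [ 0.1719 -0.6006  0.241 ] j7 -0.08851101191686069
```

Emit:
step_arm(commands=[[0,0,-0.03,0,0,0.08],[0,0,-0.03,0,0,0.08],[0,0,-0.03,0,0,0.08],[0,0,-0.03,0,0,0.084],[0,0,-0.03,0,0,0],[0,0,-0.03,0,0,0],[0,0,-0.03,0,0,0]], gripper=1)

```text
time: 0.85
ee_pos: [0.172, -0.6006, 0.4526]
eef_rot: [-0.691, 0.723, 0.0, 0.0]
ft_force: [0.4, -0.8, 0.1]
width: 0.087
```

Emit:
step_arm(commands=[[-0.03,-0.015,0,0,0,0],[-0.03,-0.015,0,0,0,0],[-0.03,-0.015,0,0,0,0],[-0.03,-0.015,0,0,0,0],[-0.03,-0.015,0,0,0,0],[-0.03,-0.015,0,0,0,0],[-0.03,-0.015,0,0,0,0],[-0.03,-0.015,0,0,0,0],[-0.03,-0.015,0,0,0,0],[-0.03,-0.015,0,0,0,0],[-0.03,-0.015,0,0,0,0],[-0.03,-0.015,0,0,0,0]])

```text
time: 2.05
ee_pos: [0.3685, -0.248, 0.4515]
eef_rot: [-0.691, 0.723, -0.0, -0.0]
ft_force: [-0.0, -0.1, -0.6]
width: 0.0868
```

Emit:
step_arm(commands=[[-0.042,-0.009,0,0,0,0],[-0.042,-0.009,0,0,0,0],[-0.042,-0.009,0,0,0,0],[-0.042,-0.009,0,0,0,0],[-0.042,-0.009,0,0,0,0],[-0.042,-0.009,0,0,0,0],[-0.042,-0.009,0,0,0,0],[-0.042,-0.009,0,0,0,0],[-0.042,-0.009,0,0,0,0],[-0.042,-0.009,0,0,0,0],[-0.042,-0.009,0,0,0,0],[-0.039,-0.007,0,0,0,0]])

```text
time: 3.25
ee_pos: [0.4971, 0.2478, 0.4512]
eef_rot: [-0.691, 0.723, 0.0, -0.0]
ft_force: [0.4, -0.9, -0.3]
width: 0.0872
```

Emit:
step_arm(commands=[[0,0,0.04,0,0,0],[0,0,0.04,0,0,0],[0,0,0.04,0,0,0],[0,0,0.04,0,0,0],[0,0,0.04,0,0,0],[0,0,0.04,0,0,0],[0,0,0.04,0,0,0]])

```text
time: 3.95
ee_pos: [0.4964, 0.2459, 0.1699]
eef_rot: [-0.691, 0.723, -0.0, -0.0]
ft_force: [0.7, 0.0, -0.6]
width: 0.0868
```

```bash
python3 -c "
from h import *
plan([.4969,.2479,.087],np.radians(87.4))"
```

```text
tilt [ 0.0001  0.0004 -0.    ] turn rz -0.0001 shift after turn [-0.002  -0.0004  0.0829] t 3.95 F [ 0.73  0.   -0.65] w 0.08679740047914503 pos [0.4964 0.2459 0.1699] j7 -2.3909442490783928
```

Emit:
step_arm(commands=[[-0.001,0,0.03,0,0,0],[0,0,0.03,0,0,0],[0,0,0.015,0,0,0],[0,0,0.008,0,0,0],[0,0,0,0,0,0],[0,0,0,0,0,0]])

```text
time: 4.55
ee_pos: [0.4973, 0.2478, 0.0897]
eef_rot: [-0.691, 0.723, -0.0, 0.001]
ft_force: [-0.1, 0.1, 0.1]
width: 0.0872
```

Emit:
step_arm(commands=[[0,0,0,0,0,0],[0,0,0,0,0,0],[0,0,0,0,0,0],[0,0,0,0,0,0],[0,0,0,0,0,0],[0,0,0,0,0,0],[0,0,0,0,0,0],[0,0,0,0,0,0]], gripper=0, grip_force=12)

```text
time: 5.35
ee_pos: [0.4967, 0.2473, 0.0885]
eef_rot: [-0.691, 0.723, -0.0, -0.0]
ft_force: [0.0, 0.3, 1.0]
width: 0.0308
```

Emit:
step_arm(commands=[[0,0,0.002,0,0,0],[0,0,0,0,0,0],[0,0,0,0,0,0],[0,0,0,0,0,0],[0,0,0,0,0,0]])

```text
time: 5.85
ee_pos: [0.4965, 0.2486, 0.0864]
eef_rot: [-0.691, 0.723, 0.001, 0.001]
ft_force: [2.5, 5.2, -5.0]
width: 0.0126
```

Emit:
step_arm(commands=[[0,0,0,0,0,-0.06],[0,0,0,0,0,-0.06],[0,0,0,0,0,-0.06],[0,0,0,0,0,-0.06],[0,0,0,0,0,-0.06],[0,0,0,0,0,-0.06],[0,0,0,0,0,-0.06],[0,0,0,0,0,-0.06],[0,0,0,0,0,-0.044],[0,0,0,0,0,0],[0,0,0,0,0,0]])

```text
time: 6.95
ee_pos: [0.4966, 0.2486, 0.0864]
eef_rot: [0.855, -0.519, -0.0, -0.001]
ft_force: [1.7, 5.8, -6.1]
width: 0.0131
```

```bash
python3 -c "
from h import *
plan([.4969,.2479,.087],np.radians(117.4)); print(read_state()['torque'])"
```

```text
tilt [ 0.0015 -0.002   0.    ] turn rz 0.0016 shift after turn [ 0.0008  0.0001 -0.0006] t 6.95 F [ 1.74  5.85 -6.05] w 0.013070604593113789 pos [0.4966 0.2486 0.0864] j7 -1.9816022943850042
[ 1.22305378 -0.5175345  -0.00756965]
```

Emit:
step_arm(commands=[[0,0,0,0,0,0],[0,0,0,0,0,0],[0,0,0,0,0,0],[0,0,-0.01,0,0,0],[0,0,-0.03,0,0,0],[0,0,-0.04,0,0,0],[0,0,-0.04,0,0,0],[0,0,-0.04,0,0,0]], gripper=1)

```text
time: 7.75
ee_pos: [0.4963, 0.2473, 0.2489]
eef_rot: [0.855, -0.519, 0.0, -0.0]
ft_force: [1.5, -0.1, -0.5]
width: 0.069
```

```bash
python3 -c "
from h import *
plan([.4974,-.0435,.1],np.radians(-11))"
```

```text
tilt [ 0.0004  0.0003 -0.    ] turn rz -0.8996 shift after turn [0.0565 0.2853 0.1489] t 7.75 F [ 1.49 -0.1  -0.46] w 0.06897048364889749 pos [0.4963 0.2473 0.2489] j7 -1.8651005599050698
```

Emit:
step_arm(commands=[[0,0,0,0,0,-0.1],[0,0,0,0,0,-0.1],[0,0,0,0,0,-0.1],[0,0,0,0,0,-0.1],[0,0,0,0,0,-0.1],[0,0,0,0,0,-0.1],[0,0,0,0,0,-0.1],[0,0,0,0,0,-0.1],[0,0,0,0,0,-0.1]])

```text
time: 8.65
ee_pos: [0.4967, 0.2473, 0.2473]
eef_rot: [0.996, -0.094, 0.0, 0.0]
ft_force: [0.0, 0.2, 0.9]
width: 0.0872
```

Emit:
step_arm(commands=[[0.0063,0.0317,0,0,0,0],[0.0063,0.0317,0,0,0,0],[0.0063,0.0317,0,0,0,0],[0.0063,0.0317,0,0,0,0],[0.0063,0.0317,0,0,0,0],[0.0063,0.0317,0,0,0,0],[0.0063,0.0317,0,0,0,0],[0.0063,0.0317,0,0,0,0],[0.0063,0.0317,0,0,0,0],[0,0,0.04,0,0,0],[0,0,0.04,0,0,0],[0,0,0.03,0,0,0]])

```text
time: 9.85
ee_pos: [0.4973, -0.0442, 0.1351]
eef_rot: [0.995, -0.096, -0.0, 0.0]
ft_force: [-0.3, -1.4, -0.1]
width: 0.0872
```

```bash
python3 -c "
from h import *
plan([.4974,-.0435,.0445],np.radians(-11))
im=camera('top')[:,:,::-1]
cv2.imwrite('pics/t2.png',cv2.resize(im[205:305,215:325],None,fx=6,fy=6,interpolation=cv2.INTER_CUBIC))"
```

```text
tilt [-0.0008 -0.0007 -0.    ] turn rz -0.0011 shift after turn [-0.     -0.0007  0.0906] t 9.85 F [-0.3  -1.37 -0.08] w 0.0871992071104068 pos [ 0.4973 -0.0442  0.1351] j7 -0.5217036127581761
```

View pics/t2.png

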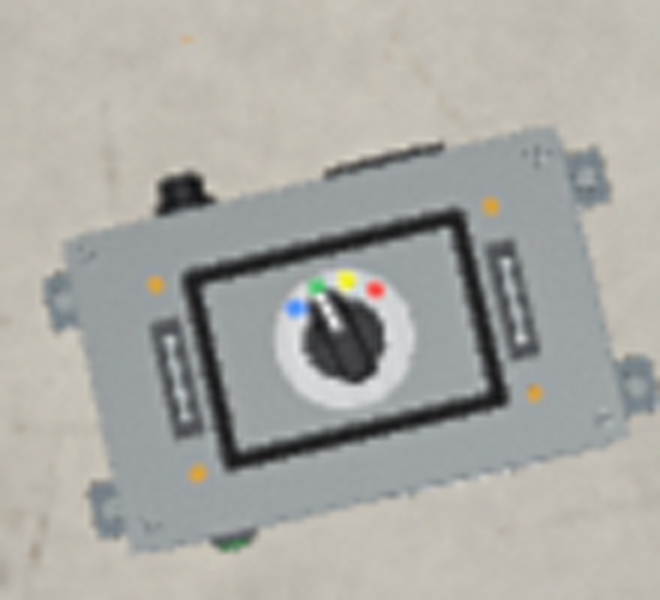

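The pointer at (322,290) is on green (317,287). Now I'll grasp the cover.

Emit:
step_arm(commands=[[0,0,0.03,0,0,0],[0,0,0.03,0,0,0],[0,0,0.02,0,0,0],[0,0,0.008,0,0,0],[0,0,0,0,0,0],[0,0,0,0,0,0],[0,0,0,0,0,0]])

```text
time: 10.6
ee_pos: [0.4988, -0.0437, 0.0499]
eef_rot: [0.995, -0.096, 0.001, 0.0]
ft_force: [0.4, 0.2, -0.6]
width: 0.0867
```

```bash
python3 -c "
from h import *
plan([.4974,-.0435,.0445],np.radians(-11))"
```

```text
tilt [-0.0002  0.002   0.    ] turn rz -0.0003 shift after turn [-0.0014  0.0001  0.0054] t 10.6 F [ 0.44  0.21 -0.56] w 0.08669967016159282 pos [ 0.4988 -0.0437  0.0499] j7 -0.6202195816930381
```

Emit:
step_arm(commands=[[-0.001,0,0.003,0,0,0],[0,0,0,0,0,0],[0,0,0,0,0,0],[0,0,0,0,0,0],[0,0,0,0,0,0],[0,0,0,0,0,0],[0,0,0,0,0,0],[0,0,0,0,0,0]], gripper=0, grip_force=35)

```text
time: 11.4
ee_pos: [0.497, -0.0434, 0.0456]
eef_rot: [0.995, -0.096, 0.0, 0.0]
ft_force: [-0.4, -0.6, 1.5]
width: 0.0599
```

```bash
python3 -c "
from h import *
plan([.4974,-.0435,.0445],np.radians(-11))"
```

```text
tilt [-0.0001  0.0001  0.    ] turn rz -0.0 shift after turn [0.0004 0.     0.0011] t 11.4 F [-0.39 -0.64  1.52] w 0.0599153321896889 pos [ 0.497  -0.0434  0.0456] j7 -0.6242455224762515
```

Emit:
step_arm(commands=[[0,0,-0.02,0,0,0],[0,0,-0.04,0,0,0],[0,0,-0.04,0,0,0],[0,0,-0.02,0,0,-0.1],[0,0,0,0,0,-0.1],[0,0,0,0,0,-0.1],[0,0,0,0,0,-0.108],[0,0,0,0,0,0]])

```text
time: 12.2
ee_pos: [0.4967, -0.0434, 0.1653]
eef_rot: [0.994, 0.109, -0.0, -0.0]
ft_force: [-0.3, 0.3, -0.7]
width: 0.0596
```

```bash
python3 -c "
from h import *
plan([.4967,.2483,.165],np.radians(12.4))"
```

```text
tilt [ 0.0005 -0.0003  0.    ] turn rz 0.0013 shift after turn [ 0.0626 -0.2849  0.0003] t 12.2 F [-0.28  0.34 -0.72] w 0.05957181548182848 pos [ 0.4967 -0.0434  0.1653] j7 -0.12993979738100667
```

Emit:
step_arm(commands=[[0.0063,-0.0285,0,0,0,0],[0.0063,-0.0285,0,0,0,0],[0.0063,-0.0285,0,0,0,0],[0.0063,-0.0285,0,0,0,0],[0.0063,-0.0285,0,0,0,0],[0.0063,-0.0285,0,0,0,0],[0.0063,-0.0285,0,0,0,0],[0.0063,-0.0285,0,0,0,0],[0.0063,-0.0285,0,0,0,0],[0.0063,-0.0285,0,0,0,0],[0,0,0,0,0,0],[0,0,0,0,0,0]])

```text
time: 13.4
ee_pos: [0.4969, 0.2491, 0.1653]
eef_rot: [0.994, 0.108, -0.0, 0.0]
ft_force: [0.5, -0.7, -0.7]
width: 0.0599
```

```bash
python3 -c "
from h import *
plan([.4967,.2483,.165],np.radians(12.4))
im=camera('top')[:,:,::-1]
cv2.imwrite('pics/t3.png',cv2.resize(im[200:310,210:340],None,fx=6,fy=5.4545,interpolation=cv2.INTER_CUBIC))
im=camera('scene')[:,:,::-1]
cv2.imwrite('pics/s3.png',cv2.resize(im[150:310,220:400],None,fx=4,fy=3.75,interpolation=cv2.INTER_CUBIC))"
```

```text
tilt [-0.0001 -0.0004 -0.    ] turn rz -0.0009 shift after turn [-0.0004  0.0007  0.0003] t 13.4 F [ 0.55 -0.72 -0.67] w 0.05994020741040937 pos [0.4969 0.2491 0.1653] j7 -0.7077279351251784
```

View pics/t3.png

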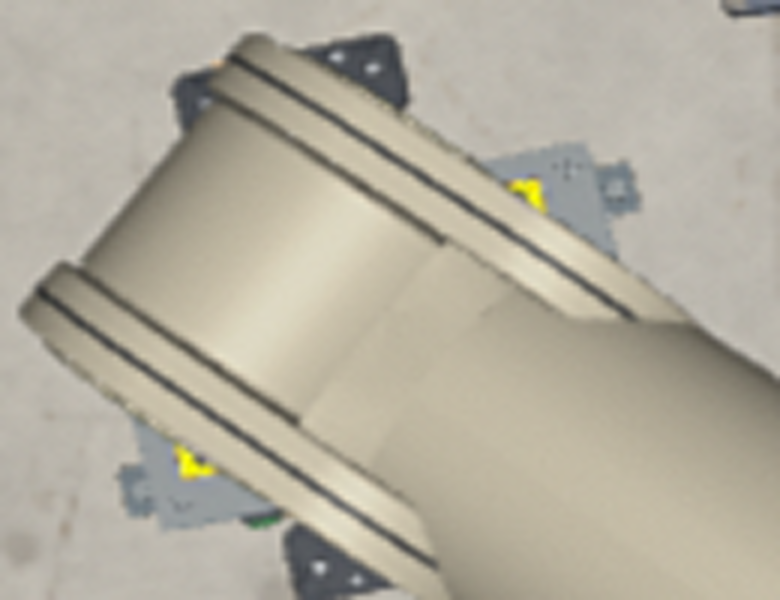

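View pics/s3.png

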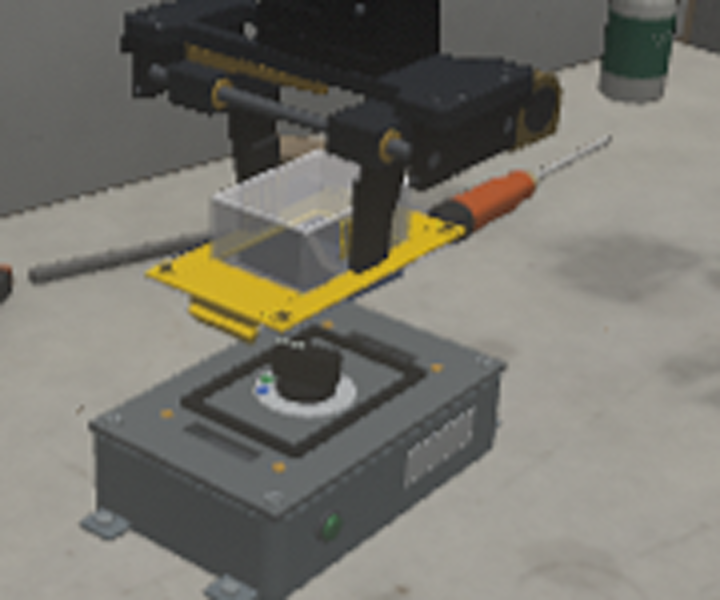

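Run:
```python
from h import *
def cr(uv,x0,y0,a,b): return (np.array(uv)+.5)/[a,b]-.5+[x0,y0]
z=.165-.0205
t=px2w("top",cr([(541,180),(181,480)],210,200,6,5.4545),z); print("top",t,t.mean(0))
s=px2w("scene",cr([(148,272),(280,331),(467,230)],220,150,4,3.75),z); print("scene",s,(s[0]+s[2])/2, np.degrees(np.arctan2(*(s[1]-s[2])[1::-1])))
d=px2w("scene",cr([(166,413),(279,467),(436,367),(327,325)],220,150,4,3.75),.056); print("seat scene",d.mean(0))
```

```text
top [[0.55381323 0.18449474 0.1445    ]
 [0.43951382 0.31280861 0.1445    ]] [0.49666352 0.24865167 0.1445    ]
scene [[0.5202804  0.32927103 0.1445    ]
 [0.43695332 0.31439925 0.1445    ]
 [0.4679486  0.16957998 0.1445    ]] [0.4941145 0.2494255 0.1445   ] 102.08060068619545
seat scene [0.49699808 0.24790013 0.056     ]
```

Emit:
step_arm(commands=[[0,0.0005,0.015,0,0,0],[0,0,0.015,0,0,0],[0,0,0.015,0,0,0],[0,0,0.01,0,0,0],[0,0,0.005,0,0,0],[0,0,0,0,0,0],[0,0,0,0,0,0]], grip_force=50)

```text
time: 14.2
ee_pos: [0.4976, 0.2483, 0.1059]
eef_rot: [0.994, 0.108, 0.0, -0.0]
ft_force: [-0.1, 0.9, -0.6]
width: 0.0595
```

Emit:
step_arm(commands=[[0,0,0.002,0,0,0],[0,0,0.002,0,0,0],[0,0,0.002,0,0,0],[0,0,0.002,0,0,0],[0,0,0.002,0,0,0],[0,0,0,0,0,0]])

```text
time: 14.8
ee_pos: [0.4974, 0.2479, 0.0952]
eef_rot: [0.994, 0.108, -0.0, 0.0]
ft_force: [0.1, -0.3, -1.5]
width: 0.0594
```

```bash
python3 -c "
from h import *
plan([.4969,.2482,.08],np.radians(12.4));print(read_state()['torque'])"
```

```text
tilt [-0.0001 -0.0004 -0.    ] turn rz -0.0004 shift after turn [-0.0004 -0.0004  0.0152] t 14.8 F [ 0.11 -0.26 -1.46] w 0.05939522504531121 pos [0.4974 0.2479 0.0952] j7 -0.7579665389926277
[-0.00790057 -0.0715698  -0.02066097]
```

Emit:
step_arm(commands=[[0,0,0.002,0,0,0],[0,0,0.002,0,0,0],[0,0,0.0015,0,0,0],[0,0,0.0015,0,0,0],[0,0,0,0,0,0]])

```text
time: 15.3
ee_pos: [0.4981, 0.2485, 0.0893]
eef_rot: [0.994, 0.108, 0.001, -0.0]
ft_force: [0.7, -0.1, 7.0]
width: 0.0596
```

Emit:
step_arm(commands=[[0,0,0.0015,0,0,0],[0,0,0.0015,0,0,0],[0,0,0.0015,0,0,0],[0,0,0,0,0,0],[0,0,0,0,0,0]])

```text
time: 15.8
ee_pos: [0.4976, 0.2479, 0.0835]
eef_rot: [0.994, 0.108, 0.0, -0.0]
ft_force: [3.9, 2.0, -8.4]
width: 0.0596
```

Emit:
step_arm(commands=[[0,0,0,0,0,0],[0,0,0,0,0,0],[0,0,0,0,0,0],[0,0,0,0,0,0]])

```text
time: 16.2
ee_pos: [0.4977, 0.2479, 0.0835]
eef_rot: [0.994, 0.108, 0.0, -0.0]
ft_force: [4.5, 3.1, -9.6]
width: 0.0596
```

Emit:
step_arm(commands=[[0,0,0.001,0,0,0],[0,0,0.001,0,0,0],[0,0,0,0,0,0],[0,0,0,0,0,0]])

```text
time: 16.6
ee_pos: [0.4977, 0.2481, 0.0828]
eef_rot: [0.994, 0.108, 0.0, 0.0]
ft_force: [0.4, -0.9, 6.9]
width: 0.0594
```

Emit:
step_arm(commands=[[0,0,0.001,0,0,0],[0,0,0.0005,0,0,0],[0,0,0,0,0,0],[0,0,0,0,0,0]])

```text
time: 17.0
ee_pos: [0.4977, 0.2481, 0.0814]
eef_rot: [0.994, 0.108, 0.0, 0.0]
ft_force: [-2.0, -2.1, 7.2]
width: 0.0596
```

Emit:
step_arm(commands=[[0,0,0.001,0,0,0],[0,0,0,0,0,0],[0,0,0,0,0,0]])

```text
time: 17.3
ee_pos: [0.4977, 0.2481, 0.0807]
eef_rot: [0.994, 0.108, 0.0, 0.0]
ft_force: [-1.6, -2.5, 10.7]
width: 0.0596
```

```bash
python3 -c "
from h import *
plan([.4969,.2482,.08],np.radians(12.4));print(read_state()['torque'])"
```

```text
tilt [-0.0009  0.0006  0.    ] turn rz -0.0005 shift after turn [-0.0007 -0.0003  0.0007] t 17.3 F [-1.62 -2.48 10.66] w 0.05961439053132588 pos [0.4977 0.2481 0.0807] j7 -0.7709040835057371
[-0.57612631  0.10212688 -0.01715858]
```

Emit:
step_arm(commands=[[0,0,0.001,0,0,0],[0,0,0,0,0,0],[0,0,0,0,0,0]])

```text
time: 17.6
ee_pos: [0.4977, 0.2481, 0.0806]
eef_rot: [0.994, 0.108, 0.0, 0.001]
ft_force: [-6.4, -7.0, 22.8]
width: 0.0595
```

Emit:
step_arm(commands=[[0,0,0.001,0,0,0],[0,0,0,0,0,0],[0,0,0,0,0,0],[0,0,0,0,0,0]])

```text
time: 18.0
ee_pos: [0.4977, 0.2482, 0.0806]
eef_rot: [0.994, 0.108, 0.001, 0.001]
ft_force: [-10.4, -10.3, 34.2]
width: 0.0596
```

Emit:
step_arm(commands=[[0,0,-0.001,0,0,0],[0,0,0,0,0,0],[0,0,0,0,0,0],[0,0,0,0,0,0]])

```text
time: 18.4
ee_pos: [0.4977, 0.2481, 0.0806]
eef_rot: [0.994, 0.108, 0.0, 0.001]
ft_force: [-6.9, -6.7, 22.4]
width: 0.0595
```

```bash
python3 -c "
from h import *
plan([.4969,.2482,.08],np.radians(12.4))
im=camera('scene')[:,:,::-1]
cv2.imwrite('pics/s4.png',cv2.resize(im[180:310,220:370],None,fx=5,fy=4.6,interpolation=cv2.INTER_CUBIC))"
```

```text
tilt [-0.0016  0.0007  0.    ] turn rz -0.0006 shift after turn [-0.0007 -0.0003  0.0006] t 18.4 F [-6.92 -6.74 22.37] w 0.05948658156824911 pos [0.4977 0.2481 0.0806] j7 -0.7717630223937609
```

View pics/s4.png

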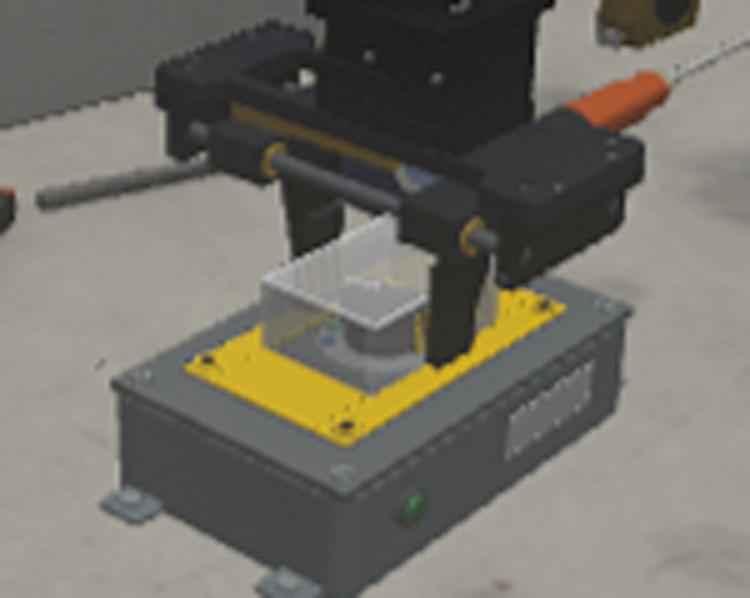

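The flange (left corner (185,365), front corner (345,440)) lies flush and square on the lid with the selector under the hood. The arm is still pressing with about 22 N, so I'm handing the job in.

```bash
python3 -c "
from bench import *
print(close_job())"
```

```text
the job is handed in; nothing more can be done
None
```

I turned the selector from yellow to green and snapped the guard cover on over it. I handed the job in at about 18.4 s with the arm still holding the cover flush on the box.

- **Selector:** a picture taken after the turn, before the cover went on, showed the pointer on the green mark. I could not clearly see it through the cover afterwards.
- **Clips:** I judged the click from the force. It rose to at least 7 N as the cover went down, then dropped suddenly near the expected height. It briefly read about −10 N as the clips pulled the cover down.
- **Flush:** the cover met a hard stop, with the gripper staying at z = 0.0806 m while the push rose from about 11 to 34 N. I then eased off to about 22 N, and the last picture shows the flange flat and square on the lid.
- **Centring:** the final gripper position is within about 1 mm of my estimate of the seat, and the yaw within 0.001 rad. The two cameras disagreed by about 2.5 mm on where the held cover was; I went with the top view, and the legs entered the slots freely.
- **Side force:** a side force of about 7 N along each of x and y remained at the end, with no sideways movement in the readings.
- **Other items:** I never moved near the bin or the tape, and the screwdriver looked undisturbed. I did not measure their positions at the end.

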